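# Free a strap link from its spring bar with the forked tool

### The arm

A 6-joint arm with a two-finger parallel gripper is mounted at the origin on a cart in front of the work surface, level with it; the furniture and walls round the work are solid. World frame = base frame: x ahead of the robot, y to its left, z up, the work surface at z = 0. Lengths are in m, angles in rad, forces in N, time in s.
With the tool pointing down it reaches from about 0.275 to 0.725 m from the base axis. Payload 15.9 kg.
Tool frame: the origin (TCP) lies at the very end of the fingers, on their centre line; the grasp point (between the pads) lies 19 mm behind it; z points along the fingers, y is the line along which they close (so a half turn about z gives the same grasp; the last joint's range is limited). The gripper opens to 85 mm and grips with 20 to 120 N. Pads are 22 mm wide; open, the fingers measure 114 mm over their backs; the gripper's body (76 mm by 85 mm) begins 54 mm behind the grasp point. The pads swing forward as they close: fully open they stand 13 mm farther back than shut.
Start: joints at [-1.117, 0.213, -0.034, 1.323, 0, 1.571], TCP at [0.219, -0.449, 0.194] pointing down, gripper open.
Joint ranges: [-2.98, 2.98], [-0.74, 1.72], [-1.14, 1.35], [-2.1, 2.04], [-1.57, 1.44], [-3.14, 3.14]. Speed limits (rad/s): [1.89, 1.89, 2.39, 2.57, 3.14, 3.14].

### API

Orientations are given as a unit quaternion [w, x, y, z].
In Python, from workcell import manip, cams, ticket, models gives the robot as it stands.
- The arm moves only by the shell command python3 -m handwheel 'ROWS' [OPENING] [FORCE]. ROWS is JSON, a list of rows, each an object with "linear": the shift along the tool's x, y, z in m, a list of three; "yaw": the turn about the tool's z in degrees. In form: [{"linear": [x, y, z], "yaw": yaw}, ...]. A call has 1 to 12 rows; each row is the pose to reach, as a shift and turn from the pose commanded when the call began, along the tool's axes at that moment; what a row does not reach only later rows make up. A row lasts 1/8 s, in which the tool goes at most 62.5 mm and 10.7 degrees, less where a joint would pass 70% of its speed; a pose out of reach is approached as far as the arm can. A call with a gripper value outside its range is refused whole. OPENING is the finger opening in m, from 0 to 0.0854, set as the call begins (- or left out, the last holds). The fingers move at their own pace and stop on an object; FORCE is the grip in N (left out, the last holds). Time passes only in rows, so rows that repeat a pose let the fingers close. It gives the time, the measured TCP pose, the force, the opening and the grip force at its end, in the units of the state.
- manip.get_state(): the state, without advancing time (a new reading comes with each control period).
- cams.grab_frame(name): name is "scene" or "top"; returns the picture (480x640x3 uint8, red, green, blue); there is no depth.
- cams.calibration(name): a dict with "fx", "fy", "cx", "cy" (pixels), "xyz" and "orientation" of the camera in the world. Camera axes: x right, y down, z forward; pixel columns grow to the right and rows downward; lengths in m; the calibration is good to about 2 mm. A picture is of the moment at which its call begins. calibration takes no time and is no camera call.
- ticket.sign_off(): hands the job in; it is judged then, once.
Trained networks look in the newest picture that a camera, given by its name, has taken for a name from the list of things; names that differ only in an ending like _2 or _b are one class to them, and where a whole thing is asked for, a point or a joint stands for the part that bears it (a point fixed in the world has none). Each returns a list of dicts, best first, with "confidence" (0 to 1); they miss things now and then, are a little off and sometimes report something else, mostly with a low value. They report only what shows in the picture. A call takes as long as a camera call. They do not tell look-alikes from the thing itself.
- models.find_in(camera, thing): "bbox" ([left, top, width, height] in pixels, round what is visible of it).
- models.regions_of(camera, thing): "pixels" (480x640 bool, what is visible of it) and "bbox" ([left, top, width, height] in pixels, round what is visible of it).
The state is a dict: "time_s": time; "joint_positions": joint angles; "joint_vel": joint speeds; "joint_torque": joint torques, N m; "position": TCP position; "tool_rot": TCP orientation; "ft_force": force on the tool from outside, world axes, zero at the start; "moment": the same for the moment, N m; "finger_gap": finger opening in m; "finger_force": force on a finger pad.
Only numpy, scipy, OpenCV 4.12 (cv2) and the standard library are available. Lean on these libraries where they do the work, as an engineer would, in place of code of your own. Each camera call takes 0.05 s, during which the arm holds its last target. There are 200 camera calls.

### The job

The end link of the carrying strap has to come off its lug block for cleaning. Take the forked tool from its stand, straddle the spring bar with it between the lug and the collar, press the collar gently sideways away from the link until the bar's tip leaves the link and the link pops up, taking care not to force the bar once it comes to its stop. Then hang the tool back in its stand and stand the link upright on its foot in the small white tray, leaving the other things on the table alone.

Things in the scene. Friction and masses are not known exactly. Their poses are not given: they have to be found in the camera images.
- lug_block: Fixed grey plate 56 (x) by 118 mm (y), 8 mm thick, z up, with aluminium uprights. Origin on the table below the centre of the link's pocket. Pocket walls reach out to 18.5 mm in x and 19.5 mm in -y, top 32 mm above the table. Front lug: wall from y = 14.5 to 19.5 mm, top 36 mm. Spring housing: block from y = 66 to 84 mm, top 40 mm
- fork_gap (a point): Point on the bar's axis (24 mm above the table) at y = 25 mm of the lug block, its axes, between lug and collar: the fork fits down here. The collar, a disc 18 mm across and 5 mm thick, lies beyond it in +y; its near face is 12.5 mm from this point give or take 7 mm, differently each time and not measured: find it by feel. The plate is 16 mm below this point
- spring_bar: Steel bar 6 mm thick along y. Origin at its tip; y axis points from link to housing. Tip rests 5 mm deep in the link. Pushed at the collar in +y, bar and collar slide: spring 3 N at first, rising 1 N per mm; the tip is out after 5 mm (8 to 9.5 N with friction), hard stop at 6.5 mm. Over 15 N bends it. Not to be touched by the fingers
- strap_link: Loose dark steel link, 35 to 70 g. Origin at centre of its underside, z up. Foot 24 (x) x 26 (y) x 24 mm high; loop on it 12 mm thick (x), 23 mm wide (y, centred at y = -2 mm), top at z = 47 mm, gripped across x. Locked, it sits 11 mm above the table, axes as the lug block's. With the tip out a spring plate lifts it 11 mm in about 0.2 s; it then stands loose, 10 mm deep in its pocket; lift it straight up
- fork_tool: Loose steel tool, 90 g, hanging upright. Origin at centre of its flange's underside, z up. Flange 34 x 24 x 5 mm; black handle 16 x 16 mm from z = 5 to 65 mm. Below: shank, then fork down to z = -48 mm: 20 mm wide (x), 5 mm thick (y), two tines 5 mm wide with a slot between, 10 mm wide in x, 20 mm deep
- tool_stand: Fixed grey block on a black foot 52 x 40 mm, 56 mm high. Origin on the table below the centre of its well, z up. Well right through from the top, 26 (x) by 13 mm (y), bevelled mouth. The tool hangs in it, flange on the top, tool axes along the stand's (or half a turn round)
- parts_tray: Loose open white square tray 66 x 66 mm, 16 mm high, walls and floor 3 mm. Origin at the centre of its underside
- timer: Bystander: white desk timer 64 x 64 x 19 mm, lying loose. Origin at the centre of its underside
- screwdriver: Bystander: screwdriver 171 mm long, lying loose. Origin at its underside
- cap_blue_loose: Bystander: round screw cap 53 mm across, 25 mm high, lying loose. Origin at its underside
There are look-alikes about, which are no part of the job. What is shaped like the fork_tool but turquoise is not meant.

How it is judged:
By the outcome, as a careful person would: the job done as asked, in the order asked, and still so for the second after the job is handed in, with the robot touching nothing.
It also fails if it takes over 72 s, if anything falls off the work surface, if the arm or the gripper's body presses on something with over 40 N, if the wrist force passes 120 N, or if a joint passes its speed limit or range.

## Working session

There is one attempt and no reset: what is moved stays moved. The work goes in short steps, Python scripts to look and compute and a shell command to move; the robot and the scene stay as the last step left them, time stands still between calls to the robot, and variables do not carry over. Pictures are saved under pics/ and viewed, at most 10 in all, crops included, and the job is handed in when it is done.

```bash
mkdir -p pics; python3 - <<'E'
from workcell import manip,cams,models
import cv2,numpy as np
s=manip.get_state();print(s['time_s'],s['position'],s['tool_rot'],s['finger_gap'])
for c in ['scene','top']:
    im=cams.grab_frame(c);cv2.imwrite(f'pics/{c}0.png',im[:,:,::-1]);print(c,cams.calibration(c))
    for t in ['lug_block','strap_link','fork_tool','tool_stand','parts_tray']:
        print(t,[(np.round(d['bbox']).tolist(),round(d['confidence'],2)) for d in models.find_in(c,t)][:4])
E
```

```text
0.0 [ 0.21901148 -0.44906636  0.19361202] [-5.44493261e-04  9.74371401e-01  2.24944576e-01 -1.23433302e-04] 0.08555583825583905
scene {'fx': 605.0115127378388, 'fy': 605.0115127378388, 'cx': 321.25362972186764, 'cy': 234.75255174649692, 'xyz': array([-0.32113372,  0.37479277,  0.92437724]), 'orientation': array([ 0.20180833, -0.46996278,  0.78963586, -0.33894481])}
lug_block []
strap_link []
fork_tool [([180.0, 283.0, 20.0, 32.0], 0.82), ([178.0, 251.0, 22.0, 36.0], 0.81)]
tool_stand [([183.0, 307.0, 29.0, 35.0], 0.88), ([180.0, 283.0, 22.0, 30.0], 0.17)]
parts_tray [([222.0, 275.0, 44.0, 41.0], 0.57)]
top {'fx': 433.8682010816019, 'fy': 433.8682010816019, 'cx': 320.09134516075903, 'cy': 240.27399977002528, 'xyz': array([ 0.30157379, -0.06118666,  0.96224349]), 'orientation': array([-0.07534297,  0.73127384, -0.67465766,  0.06632537])}
lug_block [([410.0, 207.0, 29.0, 59.0], 0.68)]
strap_link [([418.0, 237.0, 10.0, 12.0], 0.57)]
fork_tool [([191.0, 211.0, 19.0, 16.0], 0.84), ([170.0, 248.0, 20.0, 19.0], 0.75), ([226.0, 239.0, 31.0, 29.0], 0.68)]
tool_stand [([174.0, 247.0, 28.0, 28.0], 0.92), ([418.0, 237.0, 13.0, 13.0], 0.47)]
parts_tray [([223.0, 236.0, 34.0, 33.0], 0.84)]
```

View pics/scene0.png

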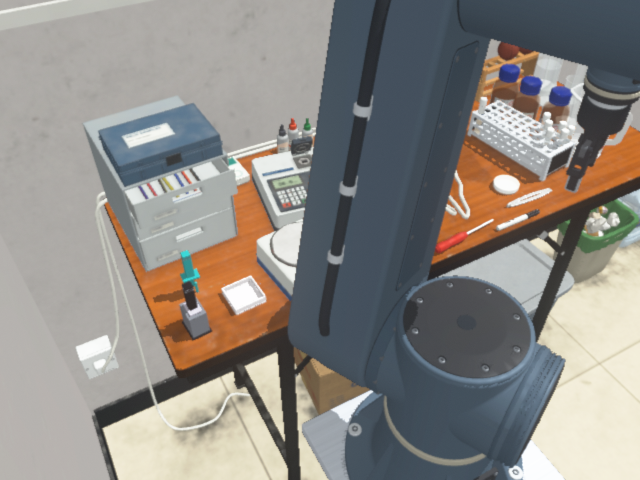

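```bash
python3 - <<'E'
import cv2,numpy as np
im=cv2.imread('pics/top0.png')
a=cv2.resize(im[195:285,150:290],None,fx=4.2,fy=4.2,interpolation=2) 
b=cv2.resize(im[195:285,395:450],None,fx=3.8,fy=4.2,interpolation=2)
cv2.imwrite('pics/topc.png',np.hstack([a,b]))
E
```

```text
(no output)
```

View pics/top0.png

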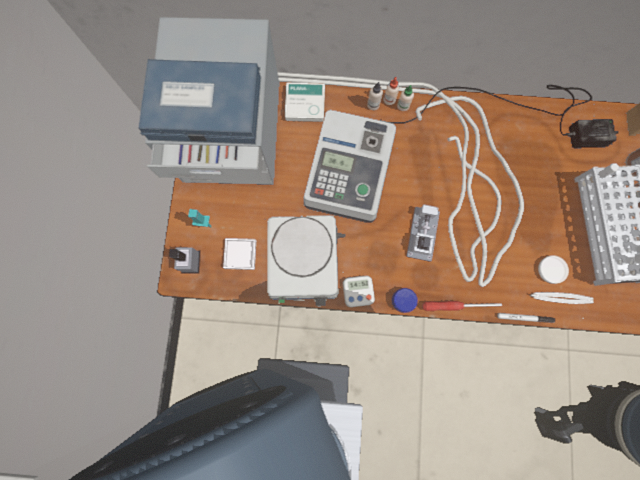

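View pics/topc.png

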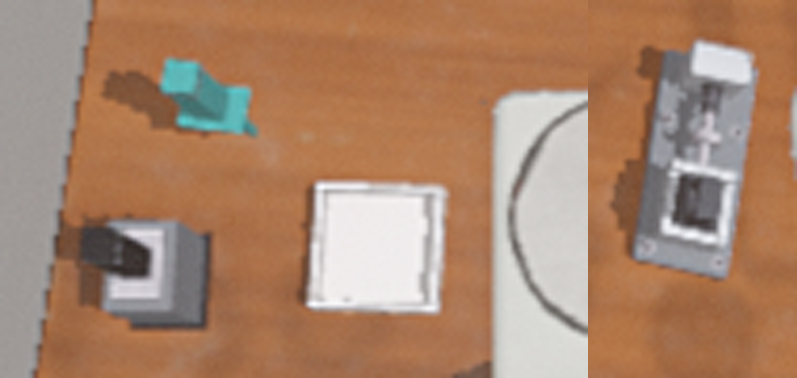

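The scene view shows the stand with the black tool at about (195,310), the turquoise look-alike behind it at (187,265) and the tray at (243,295). The arm hides the lug block. In the top view the stand is at (185,261), the tray at (240,253) and the lug block at (424,235), with its housing pointing up in the image. I'll enlarge the stand and lug.

```bash
cat > h.py <<'E'
from workcell import manip,cams,models
import cv2,numpy as np
from scipy.spatial.transform import Rotation as R
def rot(q): return R.from_quat(np.roll(q,-1))
def proj(c,P):
    k=cams.calibration(c);p=rot(k['orientation']).inv().apply(np.atleast_2d(P)-k['xyz'])
    return np.c_[k['fx']*p[:,0]/p[:,2]+k['cx'],k['fy']*p[:,1]/p[:,2]+k['cy']]
def back(c,uv,z):
    k=cams.calibration(c);uv=np.atleast_2d(uv)
    d=rot(k['orientation']).apply(np.c_[(uv[:,0]-k['cx'])/k['fx'],(uv[:,1]-k['cy'])/k['fy'],np.ones(len(uv))])
    return k['xyz']+d*((z-k['xyz'][2])/d[:,2])[:,None]
E
python3 - <<'E'
from h import *
im=cv2.imread('pics/top0.png')
a=cv2.resize(im[242:278,165:205],(400,360),interpolation=4)
b=cv2.resize(im[204:264,405:445],(400,600),interpolation=4)
a=cv2.copyMakeBorder(a,0,240,0,0,0)
cv2.imwrite('pics/topd.png',np.hstack([a,b]))
for n,uv,z in [('stand',(183,260),.056),('tray',(240,253),.016),('pocket',(424,243),.032),('housing',(430,211),.04)]: print(n,back('top',uv,z))
E
```

```text
stand [[0.41969215 0.24357625 0.056     ]]
tray [[0.45058197 0.13327339 0.016     ]]
pocket [[ 0.50225888 -0.26812418  0.032     ]]
housing [[ 0.57327913 -0.27708583  0.04      ]]
```

View pics/topd.png

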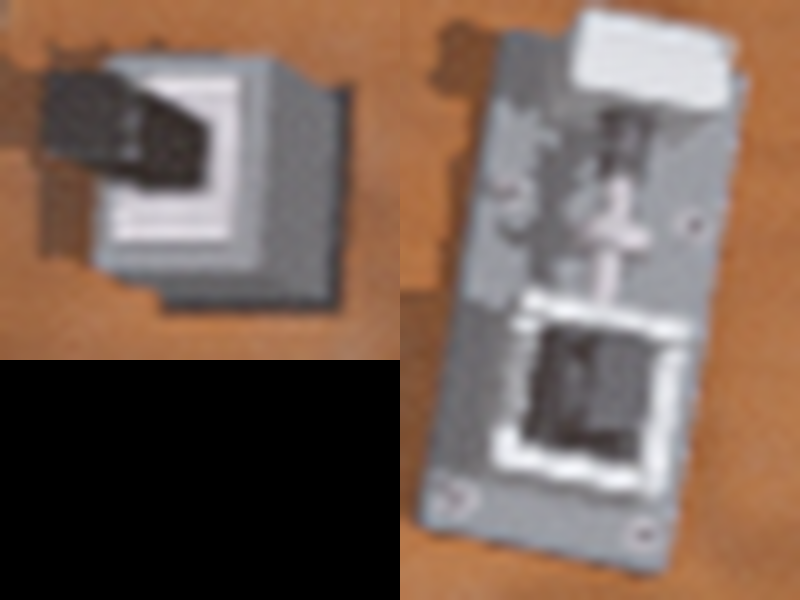

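The enlarged view shows the flange around the black handle, with corners near (113,240), (235,240) and (240,78) in the crop. The lug plate's corners are near (415,528), (668,570), (745,75) and (500,35), with the pocket, front lug, collar and housing on it. I'll fit the poses to these corners.

```bash
cat > fit.py <<'E'
from h import *
from scipy.optimize import least_squares
def px(p): p=np.array(p,float); return np.c_[405+(p[:,0]-400+.5)/10-.5, 204+(p[:,1]+.5)/10-.5]
obs=px([(415,528),(668,570),(745,75),(500,35),(492,462),(660,492),(525,290),(690,318),(585,10),(735,38),(722,108),(572,85)])
def mod(q):
    x,y,w,y0,hw=q
    m=[(-28,y0,8),(28,y0,8),(28,y0+118,8),(-28,y0+118,8),(-18.5,-19.5,32),(18.5,-19.5,32),(-18.5,19.5,36),(18.5,19.5,36),(-hw,84,40),(hw,84,40),(hw,66,40),(-hw,66,40)]
    return R.from_euler('z',w).apply(np.array(m)/1e3)+[x,y,0]
r=least_squares(lambda q:(proj('top',mod(q))-obs).ravel(),[.5,-.27,-1.7,-30,15],loss='soft_l1',x_scale=[.01,.01,.1,10,10])
print('lug',r.x,np.degrees(r.x[2]));print((r.fun.reshape(-1,2)).round(1).tolist())
x,y,w=r.x[:3];print('gap',R.from_euler('z',w).apply([0,.025,0])+[x,y,0])
p=np.array([(113,240),(235,240),(240,78)],float)
p=np.c_[165+(p[:,0]+.5)/10-.5,242+(p[:,1]+.5)/10-.5]
def m2(q): return R.from_euler('z',q[2]).apply(np.array([(-17,12,0),(-17,-12,0),(17,-12,0)])/1e3)+[q[0],q[1],.061]
r=least_squares(lambda q:(proj('top',m2(q))-p).ravel(),[.42,.24,0],x_scale=[.01,.01,.1])
print('flange',r.x[:2],np.degrees(r.x[2]),r.fun.round(1))
print('cam yaw: image x dir',back('top',[[320,240],[420,240]],0))
E
python3 fit.py
python3 - <<'E'
from h import *
s=manip.get_state();M=rot(s['tool_rot']).as_matrix();print(M.round(3))
E
```

```text
lug [  0.50242308  -0.2671329   -1.6931656  -32.14196237  16.56512217] -97.01124311673139
[[0.3, 0.0], [-0.0, 0.8], [0.2, 0.0], [0.3, -0.8], [-0.0, 0.1], [0.0, 0.4], [-0.1, -0.3], [0.2, 0.3], [-0.2, -0.5], [-0.3, -0.4], [-0.2, 0.4], [-0.2, -0.2]]
gap [ 0.52723613 -0.2701845   0.        ]
flange [0.42426023 0.24390852] 5.113327183838926 [ 0.4 -0.  -0.4 -0.1 -0.   0.1]
cam yaw: image x dir [[ 0.49728414 -0.04060241  0.        ]
 [ 0.51535803 -0.26600687  0.        ]]
[[ 0.899  0.438 -0.   ]
 [ 0.438 -0.899  0.   ]
 [ 0.    -0.    -1.   ]]
```

```bash
cat > to.py <<'E'
import sys
from h import *
# usage: to.py x y z yangle(deg of tool y in world)
x,y,z,a=map(float,sys.argv[1:5]);s=manip.get_state();r=rot(s['tool_rot']);M=r.as_matrix()
a0=np.degrees(np.arctan2(M[1,1],M[0,1]))
print('t',round(s['time_s'],2),'pos',s['position'].round(4),'yang',a0.round(2),'tilt',M[:,2].round(4),'F',np.round(s['ft_force'],2),'gap',round(s['finger_gap'],4),'j',np.round(s['joint_positions'],2))
print('shift',r.inv().apply(np.array([x,y,z])-s['position']).round(4),'yaw',round(a0-a,1),'mod360')
E
python3 to.py 0.4243 0.2439 0.18 95.1
```

```text
t 0.6 pos [ 0.2192 -0.4494  0.1941] yang -64.0 tilt [-0.e+00  1.e-04 -1.e+00] F [0.1  0.03 1.24] gap 0.0854 j [-1.12  0.21 -0.03  1.32  0.    1.57]
shift [ 0.4883 -0.5332  0.0141] yaw -159.1 mod360
```

```bash
python3 -m handwheel '[{"linear":[0.035,-0.038,0],"yaw":-10},{"linear":[0.07,-0.076,0],"yaw":-20},{"linear":[0.105,-0.114,0],"yaw":-30},{"linear":[0.14,-0.152,0],"yaw":-40},{"linear":[0.175,-0.19,0],"yaw":-50},{"linear":[0.21,-0.228,0],"yaw":-60},{"linear":[0.245,-0.266,0],"yaw":-70},{"linear":[0.28,-0.304,0],"yaw":-80},{"linear":[0.315,-0.342,0],"yaw":-90},{"linear":[0.35,-0.38,0],"yaw":-100},{"linear":[0.385,-0.418,0],"yaw":-110},{"linear":[0.41,-0.445,0],"yaw":-120}]' 0.045; python3 to.py 0.4243 0.2439 0.18 95.1
```

```text
time_s: 2.1
position: [0.3928, 0.1325, 0.1941]
tool_rot: [0.0, 0.289, 0.957, 0.0]
ft_force: [-0.1, -0.8, 0.5]
finger_gap: 0.0449
finger_force: 0.0
t 2.1 pos [0.3928 0.1325 0.1941] yang 56.42 tilt [ 3.e-04  2.e-04 -1.e+00] F [-0.12 -0.82  0.46] gap 0.0449 j [ 0.33  0.04 -0.24  1.3   0.    0.91]
shift [0.0354 0.1102 0.0142] yaw -38.7 mod360
```

```bash
python3 -m handwheel '[{"linear":[0.01,0.03,0],"yaw":-10},{"linear":[0.02,0.06,0],"yaw":-20},{"linear":[0.03,0.09,0.005],"yaw":-30},{"linear":[0.0354,0.110,0.014],"yaw":-38.7},{"linear":[0.0354,0.110,0.014],"yaw":-38.7}]'
python3 - <<'E'
from h import *
import os
s0=cv2.imread('pics/scene0.png')
im=cams.grab_frame('scene')[:,:,::-1].copy();cv2.imwrite('pics/scene1.png',im)
def draw(i,T,w,pts,off,k,col):
    P=R.from_euler('z',w,degrees=True).apply(np.array(pts)/1e3)+T
    uv=proj('scene',P); q=((uv-off+.5)*k).round().astype(int)
    cv2.polylines(i,[q.reshape(-1,1,2)],True,col,1)
k=8;o=np.array([165,240]);a=cv2.resize(s0[240:350,165:215],None,fx=k*.66,fy=k*.66,interpolation=4);k1=k*.66
T=[.4243,.2439,0]
draw(a,T,5.1,[(-17,-12,61),(17,-12,61),(17,12,61),(-17,12,61)],o,k1,(0,0,255))
draw(a,T,5.1,[(-8,-8,121),(8,-8,121),(8,8,121),(-8,8,121)],o,k1,(0,255,0))
g=np.array([.5024,-.2671,0]);c=proj('scene',g)[0];print(c)
o2=(c-[50,50]).astype(int);o2=np.maximum(o2,0)
b=cv2.resize(im[o2[1]:o2[1]+100,o2[0]:o2[0]+90],None,fx=5.8,fy=5.8,interpolation=4)
for pts in [[(-28,-32.1,8),(28,-32.1,8),(28,85.9,8),(-28,85.9,8)],[(-18.5,-19.5,32),(18.5,-19.5,32),(18.5,14.5,32),(-18.5,14.5,32)],[(-16.5,66,40),(16.5,66,40),(16.5,84,40),(-16.5,84,40)]]:
    draw(b,g,-97,pts,o2,5.8,(0,0,255))
H=max(a.shape[0],b.shape[0]);f=lambda i:cv2.copyMakeBorder(i,0,H-i.shape[0],0,0,0)
cv2.imwrite('pics/chk.png',np.hstack([f(a),f(b)]))
E
```

```text
time_s: 2.72
position: [0.4245, 0.242, 0.1793]
tool_rot: [-0.001, -0.042, 0.999, -0.0]
ft_force: [-0.0, -0.1, 0.0]
finger_gap: 0.0452
finger_force: 0.0
[396.33252352 217.5733323 ]
```

View pics/chk.png

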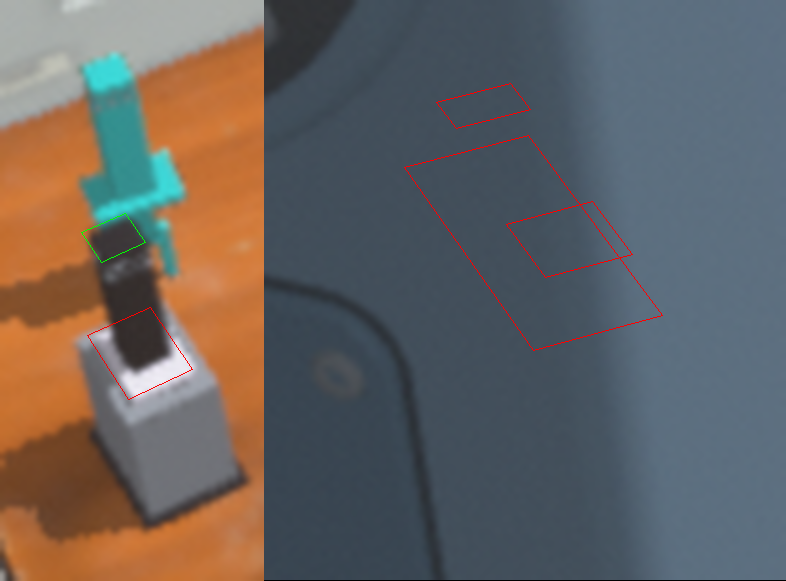

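The projected flange and handle outlines land on the real ones within about 1–2 px, so I can grasp. The arm still hides the lug from the scene camera.

```bash
python3 -m handwheel '[{"linear":[0,0.001,0.04],"yaw":0},{"linear":[0,0.0015,0.08],"yaw":0},{"linear":[0,0.0015,0.1],"yaw":0},{"linear":[0,0.0015,0.108],"yaw":0},{"linear":[0,0.0015,0.108],"yaw":0},{"linear":[0,0.0015,0.108],"yaw":0}]'; python3 -m handwheel '[{"linear":[0,0,0],"yaw":0},{"linear":[0,0,0],"yaw":0},{"linear":[0,0,0],"yaw":0},{"linear":[0,0,0],"yaw":0},{"linear":[0,0,0],"yaw":0}]' 0.0 100;  python3 to.py 0.4243 0.2439 0.16 94.9
```

```text
time_s: 3.52
position: [0.4252, 0.243, 0.0732]
tool_rot: [0.001, -0.041, 0.999, 0.0]
ft_force: [1.2, -0.0, -0.1]
finger_gap: 0.0454
finger_force: 0.0
time_s: 4.15
position: [0.4251, 0.243, 0.073]
tool_rot: [0.001, -0.041, 0.999, 0.0]
ft_force: [-1.9, -1.4, 10.9]
finger_gap: 0.0125
finger_force: 98.3
t 4.15 pos [0.4251 0.243  0.073 ] yang 94.7 tilt [ 1.2e-03  6.0e-04 -1.0e+00] F [-1.89 -1.4  10.88] gap 0.0125 j [ 0.52  0.25 -0.3   1.02 -0.    0.44]
shift [ 0.0006  0.001  -0.087 ] yaw -0.2 mod360
```

```bash
python3 -m handwheel '[{"linear":[0,0,-0.015],"yaw":0},{"linear":[0,0,-0.045],"yaw":0},{"linear":[0,0,-0.085],"yaw":0},{"linear":[0,0,-0.11],"yaw":0},{"linear":[0,0,-0.11],"yaw":0},{"linear":[0,0,-0.11],"yaw":0}]'
python3 - <<'E'
from h import *
t=cams.grab_frame('top')[:,:,::-1];s=cams.grab_frame('scene')[:,:,::-1]
p=manip.get_state()['position'];a=proj('top',p)[0].astype(int);b=proj('scene',p)[0].astype(int);print(p,a,b)
def c(i,o): 
    return cv2.resize(i[max(o[1]-40,0):max(o[1]-40,0)+80,max(o[0]-35,0):max(o[0]-35,0)+70],(385,440),interpolation=4)
cv2.imwrite('pics/lift.png',np.hstack([c(t,a),c(s,b+[0,15])]))
E
python3 to.py 0.5272 -0.2702 0.18 -7
```

```text
time_s: 4.9
position: [0.4244, 0.2427, 0.1817]
tool_rot: [-0.0, -0.041, 0.999, -0.0]
ft_force: [-0.1, 0.0, -0.6]
finger_gap: 0.0124
finger_force: 98.3
[0.42413552 0.24250381 0.18126218] [162 247] [181 260]
t 5.0 pos [0.4241 0.2425 0.1813] yang 94.7 tilt [-1.4e-03 -8.0e-04 -1.0e+00] F [ 0.04 -0.18 -1.  ] gap 0.0129 j [ 0.52  0.19 -0.09  1.29  0.    0.44]
shift [-0.0607 -0.5194  0.0015] yaw 101.7 mod360
```

View pics/lift.png

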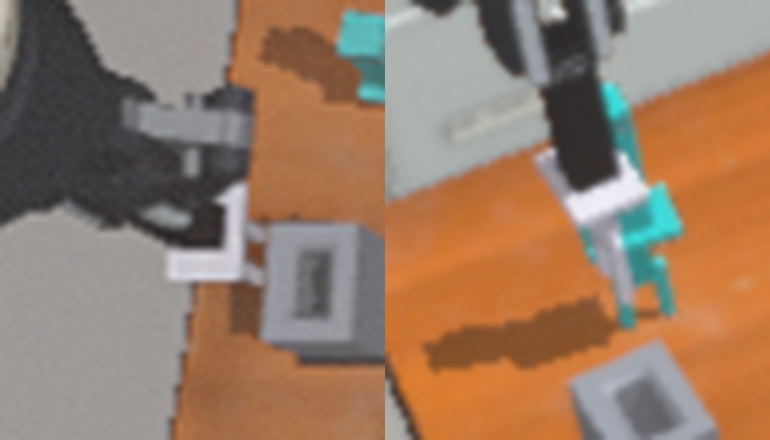

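The tool is out of the stand and hanging in the gripper. The flange corners are visible in both views (top crop (167,278), (240,278), (245,183); scene crop (540,155), (585,220), (648,195)). The empty well is at about (313,284) in the top crop. I'll work out the tool's pose in the hand.

```bash
python3 - <<'E'
from h import *
from scipy.optimize import least_squares
f=lambda p,ox,oy,dx:np.c_[(np.array(p,float)[:,0]-dx+.5)/5.5+ox-.5,(np.array(p,float)[:,1]+.5)/5.5+oy-.5]
T=f([(167,278),(240,278),(245,183)],127,207,0);S=f([(540,155),(585,220),(648,195)],146,235,385)
p=np.array([.4243,.2426,.1815])
# lower/upper flange face corner (top face z=+5)
def P(q,pts): return R.from_euler('zyx',q[3:6]).apply(np.array(pts)/1e3)+q[:3]
tp=[(-17,12,5),(-17,-12,5),(17,-12,5)];sp=[(-17,12,5),(-17,-12,5),(17,-12,5)]
def fun(q): return np.r_[(proj('top',P(q,tp))-T).ravel(),(proj('scene',P(q,sp))-S).ravel(),q[4:]*20]
for sp in ([(-17,12,5),(-17,-12,5),(17,-12,5)],):
    r=least_squares(fun,[.424,.243,.17,.08,0,0],x_scale=[.01]*3+[.1]*3);print((r.x[:3]-p).round(4),np.degrees(r.x[3:]),r.fun.round(1))
w=f([(315,285)],127,207,0);print('well',back('top',w,.056)); w=f([(310,284)],127,207,0);print('top face',back('top',w,.056))
E
```

```text
[ 0.0023  0.0025 -0.0237] [-25.64783189   6.78921551  16.63798409] [-2.4 -5.9 -4.3  0.8  5.4  3.5 -0.3  9.1  5.8 -1.1 -3.7 -7.4  2.4  5.8]
well [[0.42321586 0.24224113 0.056     ]]
top face [[0.42344768 0.24421826 0.056     ]]
```

```bash
python3 - <<'E'
from h import *
from scipy.optimize import least_squares
f=lambda p,ox,oy,dx:np.c_[(np.array(p,float)[:,0]-dx+.5)/5.5+ox-.5,(np.array(p,float)[:,1]+.5)/5.5+oy-.5]
T=f([(167,278),(240,278),(245,183)],127,207,0);S=f([(540,155),(585,220),(648,195)],146,235,385)
p=np.array([.4243,.2426,.1815])
def P(q,pts): return R.from_euler('z',q[3]).apply(np.array(pts)/1e3)+q[:3]
c=[(-17,12,5),(-17,-12,5),(17,-12,5),(17,12,5)]
q=np.r_[p-[0,0,.017],np.radians(4.7)]
print('T',T.round(1).tolist(),'S',S.round(1).tolist());print(proj('top',P(q,c)).round(1).tolist(),proj('scene',P(q,c)).round(1).tolist())
for sp in ([0,1,2],[3,0,1],[1,2,3]):
    fun=lambda q:np.r_[(proj('top',P(q,c[:3]))-T).ravel(),(proj('scene',P(q,np.array(c)[sp]))-S).ravel()]
    r=least_squares(fun,q,x_scale=[.01]*3+[.1]);print((r.x[:3]-p).round(4),np.degrees(r.x[3]),r.fun.round(1))
E
```

```text
T [[157.0, 257.1], [170.2, 257.1], [171.1, 239.9]] S [[173.8, 262.8], [182.0, 274.6], [193.4, 270.0]]
[[157.6, 257.2], [170.5, 257.1], [171.8, 239.2], [158.9, 239.2]] [[179.7, 274.2], [192.8, 268.6], [184.6, 256.7], [171.8, 262.1]]
[ 0.0031  0.0003 -0.0236] -31.469943694432246 [ -1.7  -6.5  -5.1   1.    5.6   3.8  -0.8  11.    4.9  -0.3  -2.4 -10. ]
[-0.0015 -0.0007 -0.0173] 4.515438835093892 [ 0.9  0.9  0.6  0.9  0.9  0.2 -1.3 -0.2 -1.5  0.2  0.1 -0.9]
[ 0.0056  0.0043 -0.0358] -39.08155491859719 [ -1.4  -8.2  -6.2   0.4   6.1   4.9   9.9  16.8   8.4  -9.1 -16.   -6.4]
```

```bash
python3 -m handwheel '[{"linear":[-0.005,-0.045,-0.01],"yaw":9.3},{"linear":[-0.01,-0.09,-0.02],"yaw":18.6},{"linear":[-0.015,-0.14,-0.02],"yaw":27.9},{"linear":[-0.02,-0.19,-0.02],"yaw":37.2},{"linear":[-0.026,-0.24,-0.02],"yaw":46.5},{"linear":[-0.032,-0.29,-0.02],"yaw":55.8},{"linear":[-0.038,-0.34,-0.02],"yaw":65.1},{"linear":[-0.045,-0.39,-0.02],"yaw":74.4},{"linear":[-0.052,-0.44,-0.01],"yaw":83.7},{"linear":[-0.057,-0.485,-0.005],"yaw":93},{"linear":[-0.0607,-0.5195,0],"yaw":101.7},{"linear":[-0.0607,-0.5195,0],"yaw":101.7}]'
python3 -m handwheel '[{"linear":[0,0,0],"yaw":0},{"linear":[0,0,0],"yaw":0}]'
python3 - <<'E'
from h import *
t=cams.grab_frame('top')[:,:,::-1];s=cams.grab_frame('scene')[:,:,::-1]
p=manip.get_state()['position'];a=proj('top',[.52,-.27,.05])[0].astype(int);b=proj('scene',[.52,-.27,.05])[0].astype(int);print(p,a,b)
c=lambda i,o:cv2.resize(i[o[1]-40:o[1]+40,o[0]-35:o[0]+35],(385,440),interpolation=4)
cv2.imwrite('pics/hov.png',np.hstack([c(t,a),c(s,b)]))
E
python3 to.py 0.5272 -0.2714 0.18 -7
```

```text
time_s: 6.5
position: [0.527, -0.2718, 0.1802]
tool_rot: [-0.001, 0.75, 0.661, -0.001]
ft_force: [-0.4, 0.7, -0.6]
finger_gap: 0.0127
finger_force: 98.3
time_s: 6.75
position: [0.5277, -0.2691, 0.1822]
tool_rot: [-0.0, 0.748, 0.663, 0.0]
ft_force: [0.4, 1.0, -0.8]
finger_gap: 0.0131
finger_force: 98.3
[ 0.52779083 -0.26922189  0.18236856] [427 233] [394 196]
t 6.85 pos [ 0.5278 -0.2692  0.1824] yang -6.91 tilt [ 3.e-04 -1.e-04 -1.e+00] F [ 0.18  0.89 -0.62] gap 0.0124 j [-0.47  0.41  0.21  1.37  0.    1.22]
shift [-0.0022 -0.0003  0.0024] yaw 0.1 mod360
```

View pics/hov.png

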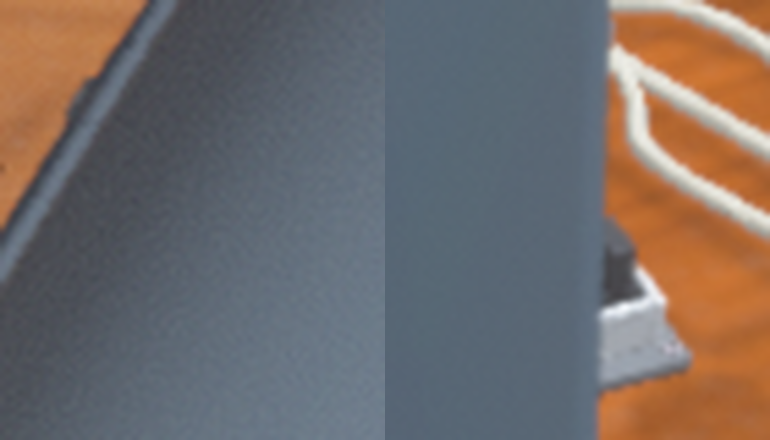

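The arm hides the top view. In the scene view the plate corner shows at crop (690,360) and the pocket corner at (665,300). I'll compare both with the predictions.

```bash
python3 - <<'E'
from h import *
g=np.array([.5024,-.2671,0])
print(proj('scene',R.from_euler('z',-97,degrees=True).apply(np.array([(28,-32.1,8),(18.5,-19.5,32),(18.5,19.5,36),(-18.5,-19.5,32),(28,-32.1,0)])/1e3)+g).round(1), 'obs 414,221 ; 409.5,210.1')
E
python3 to.py 0.5272 -0.2714 0.095 -7
```

```text
[[414.2 220.7]
 [408.9 210.3]
 [401.1 198.5]
 [394.  214.3]
 [413.8 223.4]] obs 414,221 ; 409.5,210.1
t 6.85 pos [ 0.5278 -0.2692  0.1824] yang -6.91 tilt [ 3.e-04 -1.e-04 -1.e+00] F [ 0.18  0.89 -0.62] gap 0.0124 j [-0.47  0.41  0.21  1.37  0.    1.22]
shift [-0.0022 -0.0003  0.0874] yaw 0.1 mod360
```

```bash
python3 -m handwheel '[{"linear":[-0.002,0,0.03],"yaw":0},{"linear":[-0.002,0,0.06],"yaw":0},{"linear":[-0.002,0,0.08],"yaw":0},{"linear":[-0.002,0,0.085],"yaw":0},{"linear":[-0.002,0,0.085],"yaw":0},{"linear":[-0.002,0,0.085],"yaw":0}]'; python3 to.py 0.5272 -0.2714 0.077 -7
```

```text
time_s: 7.6
position: [0.5281, -0.2721, 0.0982]
tool_rot: [0.001, 0.749, 0.663, 0.0]
ft_force: [0.4, 0.4, -0.7]
finger_gap: 0.0126
finger_force: 98.4
t 7.6 pos [ 0.5281 -0.2721  0.0982] yang -6.99 tilt [ 1.4e-03 -7.0e-04 -1.0e+00] F [ 0.39  0.37 -0.75] gap 0.0126 j [-0.48  0.44  0.03  1.17  0.    1.22]
shift [ 0.0006 -0.001   0.0212] yaw 0.0 mod360
```

```bash
python3 -m handwheel '[{"linear":[0.0005,-0.0005,0.004],"yaw":0},{"linear":[0.0005,-0.0005,0.008],"yaw":0},{"linear":[0.0005,-0.0005,0.012],"yaw":0},{"linear":[0.0005,-0.0005,0.012],"yaw":0}]'; python3 to.py 0.5272 -0.2714 0.077 -7;
```

```text
time_s: 8.1
position: [0.5268, -0.2713, 0.0847]
tool_rot: [-0.0, 0.749, 0.663, -0.0]
ft_force: [0.0, 0.1, -1.4]
finger_gap: 0.0127
finger_force: 98.4
t 8.1 pos [ 0.5268 -0.2713  0.0847] yang -7.0 tilt [-7.e-04  3.e-04 -1.e+00] F [ 0.02  0.1  -1.42] gap 0.0127 j [-0.48  0.44  0.01  1.14 -0.    1.22]
shift [-0.0001  0.0004  0.0077] yaw -0.0 mod360
```

```bash
python3 -m handwheel '[{"linear":[0,0,0.003],"yaw":0},{"linear":[0,0,0.006],"yaw":0},{"linear":[0,0,0.007],"yaw":0},{"linear":[0,0,0.007],"yaw":0}]'; python3 -m handwheel '[{"linear":[0,0.002,0],"yaw":0},{"linear":[0,0.004,0],"yaw":0},{"linear":[0,0.004,0],"yaw":0}]'
```

```text
time_s: 8.6
position: [0.527, -0.2714, 0.078]
tool_rot: [-0.0, 0.749, 0.663, -0.0]
ft_force: [-0.1, -0.9, -1.1]
finger_gap: 0.0126
finger_force: 98.4
time_s: 8.98
position: [0.5312, -0.2719, 0.0781]
tool_rot: [0.0, 0.749, 0.663, 0.0]
ft_force: [-0.2, -0.7, 0.1]
finger_gap: 0.0125
finger_force: 98.4
```

```bash
for i in 1; do python3 -m handwheel '[{"linear":[0,0.001,0],"yaw":0},{"linear":[0,0.002,0],"yaw":0},{"linear":[0,0.002,0],"yaw":0}]'; done; python3 -m handwheel '[{"linear":[0,0.001,0],"yaw":0},{"linear":[0,0.002,0],"yaw":0},{"linear":[0,0.002,0],"yaw":0}]'| grep -E 'pos|ft'
```

```text
time_s: 9.35
position: [0.533, -0.2721, 0.0781]
tool_rot: [-0.0, 0.749, 0.663, 0.0]
ft_force: [0.4, -0.2, -1.1]
finger_gap: 0.0126
finger_force: 98.4
position: [0.5347, -0.2723, 0.078]
ft_force: [-2.6, 0.3, 0.5]
```

```bash
python3 -m handwheel '[{"linear":[0,0.001,0],"yaw":0},{"linear":[0,0.001,0],"yaw":0},{"linear":[0,0.001,0],"yaw":0}]'| grep -E 'pos|ft'
```

```text
position: [0.5358, -0.2725, 0.078]
ft_force: [-4.3, 1.2, 1.4]
```

```bash
python3 -m handwheel '[{"linear":[0,0.001,0],"yaw":0},{"linear":[0,0.001,0],"yaw":0},{"linear":[0,0.001,0],"yaw":0}]'| grep -E 'pos|ft'
```

```text
position: [0.5368, -0.2726, 0.078]
ft_force: [-4.9, 1.2, 1.0]
```

```bash
python3 -m handwheel '[{"linear":[0,0.001,0],"yaw":0},{"linear":[0,0.001,0],"yaw":0},{"linear":[0,0.001,0],"yaw":0}]'| grep -E 'pos|ft'
```

```text
position: [0.5378, -0.2727, 0.078]
ft_force: [-4.8, 1.0, 1.3]
```

```bash
python3 -m handwheel '[{"linear":[0,0.001,0],"yaw":0},{"linear":[0,0.001,0],"yaw":0},{"linear":[0,0.001,0],"yaw":0}]'| grep -E 'pos|ft'
```

```text
position: [0.5387, -0.2728, 0.078]
ft_force: [-5.2, 0.7, 2.3]
```

```bash
python3 - <<'E'
from h import *
s=cams.grab_frame('scene')[:,:,::-1];cv2.imwrite('pics/s_pre.png',s)
F=[]
for i in range(4):
    cams.grab_frame('scene');F.append(manip.get_state()['ft_force'])
print(np.mean(F,0).round(2),np.std(F,0).round(2))
E
```

```text
[-5.41  0.79  1.4 ] [0.34 0.56 0.55]
```

```bash
python3 -m handwheel '[{"linear":[0,0.001,0],"yaw":0},{"linear":[0,0.001,0],"yaw":0},{"linear":[0,0.001,0],"yaw":0}]'| grep -E 'pos|ft'; cat > pop.py <<'E'
from h import *
a=cv2.imread('pics/s_pre.png').astype(int);F=[]
for i in range(3):
    b=cams.grab_frame('scene')[:,:,::-1].astype(int);F.append(manip.get_state()['ft_force'])
d=abs(b-a).sum(2)[175:225,385:425]>60
print('changed',d.sum(),'F',np.mean(F,0).round(2))
E
python3 pop.py
```

```text
position: [0.5395, -0.2729, 0.078]
ft_force: [-6.4, 1.2, 2.0]
changed 1 F [-6.49  1.25  1.76]
```

```bash
python3 -m handwheel '[{"linear":[0,0.001,0],"yaw":0},{"linear":[0,0.001,0],"yaw":0},{"linear":[0,0.001,0],"yaw":0}]'| grep -E 'pos|ft';python3 pop.py
```

```text
position: [0.5404, -0.273, 0.078]
ft_force: [-7.3, 0.3, 2.2]
changed 7 F [-7.37  1.13  2.12]
```

```bash
python3 -m handwheel '[{"linear":[0,0.001,0],"yaw":0},{"linear":[0,0.001,0],"yaw":0},{"linear":[0,0.001,0],"yaw":0}]'| grep -E 'pos|ft';python3 pop.py
```

```text
position: [0.5413, -0.2731, 0.078]
ft_force: [-7.9, 0.7, 1.4]
changed 19 F [-7.56  1.69  2.63]
```

```bash
python3 -m handwheel '[{"linear":[0,0.0006,0],"yaw":0},{"linear":[0,0.0006,0],"yaw":0},{"linear":[0,0.0006,0],"yaw":0}]'| grep -E 'pos|ft';python3 pop.py
```

```text
position: [0.5419, -0.2732, 0.0779]
ft_force: [-7.5, 0.7, 3.9]
changed 32 F [-8.3   0.96  2.72]
```

```bash
python3 -m handwheel '[{"linear":[0,0.0006,0],"yaw":0},{"linear":[0,0.0006,0],"yaw":0},{"linear":[0,0.0006,0],"yaw":0}]'| grep -E 'pos|ft';sed -i '$a print((abs(b-a).sum(2)[150:230,385:430]>60).sum(0).tolist())' pop.py; python3 pop.py
```

```text
position: [0.5424, -0.2733, 0.0779]
ft_force: [-8.3, 1.7, 3.2]
changed 99 F [-8.4   1.26  2.54]
[0, 0, 0, 0, 0, 0, 0, 0, 0, 0, 0, 10, 26, 15, 14, 16, 17, 12, 12, 11, 8, 6, 2, 3, 4, 5, 3, 4, 3, 3, 2, 1, 0, 0, 0, 0, 0, 0, 0, 0, 0, 0, 0, 0, 0]
```

```bash
python3 - <<'E'
from h import *
a=cv2.imread('pics/s_pre.png');b=cams.grab_frame('scene')[:,:,::-1]
c=lambda i:cv2.resize(i[165:235,385:435],(350,490),interpolation=4)
cv2.imwrite('pics/pop.png',np.hstack([c(a),c(b)]))
E
```

```text
(no output)
```

View pics/pop.png

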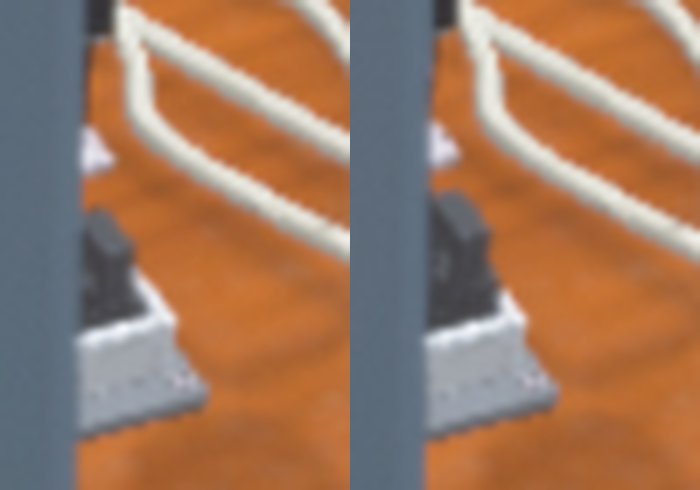

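The right half shows the link standing clearly higher than on the left, so it has popped. I'll back off gently and lift the tool out.

```bash
python3 -m handwheel '[{"linear":[0,-0.0015,0],"yaw":0},{"linear":[0,-0.003,0],"yaw":0},{"linear":[0,-0.0045,0],"yaw":0},{"linear":[0,-0.006,0],"yaw":0},{"linear":[0,-0.0075,0],"yaw":0},{"linear":[0,-0.009,0],"yaw":0},{"linear":[0,-0.01,0],"yaw":0},{"linear":[0,-0.01,0],"yaw":0}]'; python3 pop.py
```

```text
time_s: 15.15
position: [0.5333, -0.2722, 0.0782]
tool_rot: [0.0, 0.749, 0.663, 0.0]
ft_force: [-1.3, 0.1, -0.2]
finger_gap: 0.0126
finger_force: 98.5
changed 121 F [ 0.14  0.31 -0.57]
[0, 0, 0, 0, 0, 0, 0, 0, 0, 0, 0, 8, 37, 29, 15, 15, 18, 21, 18, 13, 13, 7, 3, 2, 3, 5, 5, 7, 7, 5, 4, 4, 2, 1, 0, 0, 0, 0, 0, 0, 0, 0, 0, 0, 0]
```

```bash
python3 -m handwheel '[{"linear":[0,0,-0.015],"yaw":0},{"linear":[0,0,-0.045],"yaw":0},{"linear":[0,0,-0.085],"yaw":0},{"linear":[0,0,-0.11],"yaw":0},{"linear":[0,0,-0.11],"yaw":0}]'; python3 to.py 0.4249 0.2430 0.18 94.7
```

```text
time_s: 15.92
position: [0.5343, -0.2727, 0.1909]
tool_rot: [0.002, 0.749, 0.663, 0.001]
ft_force: [1.4, -0.1, -0.8]
finger_gap: 0.0125
finger_force: 98.5
t 15.93 pos [ 0.5343 -0.2727  0.1909] yang -7.0 tilt [ 0.0038 -0.0019 -1.    ] F [ 1.42 -0.08 -0.82] gap 0.0125 j [-0.47  0.42  0.25  1.39  0.    1.22]
shift [ 0.4986 -0.1715  0.0095] yaw -101.7 mod360
```

```bash
python3 -m handwheel '[{"linear":[0.025,-0.009,0],"yaw":-6},{"linear":[0.07,-0.024,0],"yaw":-15},{"linear":[0.12,-0.041,0],"yaw":-25},{"linear":[0.17,-0.058,0],"yaw":-35},{"linear":[0.22,-0.076,0],"yaw":-45},{"linear":[0.27,-0.093,0],"yaw":-55},{"linear":[0.32,-0.11,0],"yaw":-65},{"linear":[0.37,-0.127,0],"yaw":-75},{"linear":[0.42,-0.144,0],"yaw":-85},{"linear":[0.465,-0.16,0],"yaw":-95},{"linear":[0.4986,-0.1715,0],"yaw":-101.7},{"linear":[0.4986,-0.1715,0],"yaw":-101.7}]'>/dev/null
python3 -m handwheel '[{"linear":[0,0,0],"yaw":0},{"linear":[0,0,0],"yaw":0},{"linear":[0,0,0],"yaw":0}]'>/dev/null
python3 to.py 0.4249 0.2430 0.18 94.7
python3 - <<'E'
from h import *
t=cams.grab_frame('top')[:,:,::-1];s=cams.grab_frame('scene')[:,:,::-1];cv2.imwrite('pics/top2.png',t)
a=proj('top',[.5,-.267,.05])[0].astype(int);b=proj('scene',[.424,.243,.13])[0].astype(int);print(a,b)
c=lambda i,o:cv2.resize(i[o[1]-40:o[1]+40,o[0]-35:o[0]+35],(385,440),interpolation=4)
cv2.imwrite('pics/st2.png',np.hstack([c(t,a),c(s,b)]))
E
```

```text
t 17.8 pos [0.4239 0.2429 0.1881] yang 94.61 tilt [-0.e+00 -1.e-04 -1.e+00] F [-0.34 -0.22  0.04] gap 0.0124 j [ 0.52  0.19 -0.08  1.3  -0.    0.44]
shift [-0.001  -0.      0.0081] yaw -0.1 mod360
[425 242] [185 280]
```

View pics/st2.png

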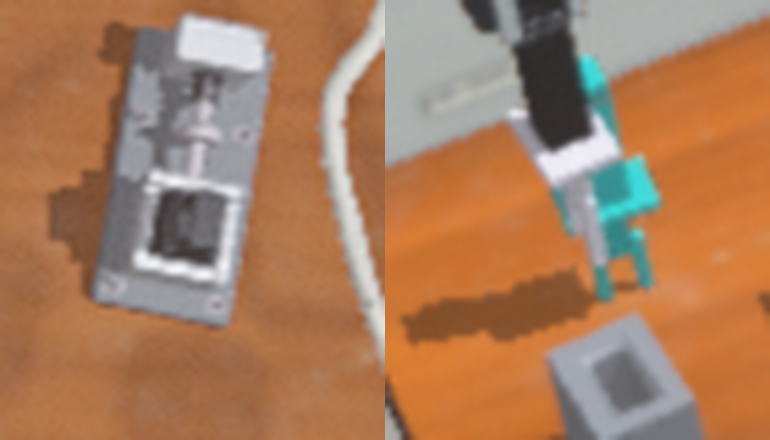

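The top view shows the link raised in its pocket and the bar in place. The scene view shows the tool hanging straight above the well, so I'll insert it.

```bash
python3 -m handwheel '[{"linear":[-0.001,0,0.02],"yaw":0},{"linear":[-0.001,0,0.045],"yaw":0},{"linear":[-0.001,0,0.06],"yaw":0},{"linear":[-0.001,0,0.07],"yaw":0},{"linear":[-0.001,0,0.075],"yaw":0},{"linear":[-0.001,0,0.075],"yaw":0},{"linear":[-0.001,0,0.075],"yaw":0}]'; python3 to.py 0.4251 0.2430 0.073 94.7
```

```text
time_s: 18.77
position: [0.425, 0.2439, 0.1136]
tool_rot: [0.0, -0.041, 0.999, 0.0]
ft_force: [-0.9, -0.9, -0.5]
finger_gap: 0.0126
finger_force: 98.5
t 18.77 pos [0.425  0.2439 0.1136] yang 94.7 tilt [ 7.e-04  4.e-04 -1.e+00] F [-0.9  -0.89 -0.45] gap 0.0126 j [ 0.52  0.22 -0.23  1.12  0.    0.44]
shift [ 0.     -0.0009  0.0406] yaw 0.0 mod360
```

```bash
python3 -m handwheel '[{"linear":[0,-0.0005,0.01],"yaw":0},{"linear":[0,-0.0005,0.02],"yaw":0},{"linear":[0,-0.0005,0.03],"yaw":0},{"linear":[0,-0.0005,0.035],"yaw":0},{"linear":[0,-0.0005,0.038],"yaw":0},{"linear":[0,-0.0005,0.039],"yaw":0},{"linear":[0,-0.0005,0.039],"yaw":0}]'; python3 to.py 0.4251 0.2430 0.073 94.7
```

```text
time_s: 19.65
position: [0.4249, 0.2433, 0.0743]
tool_rot: [0.0, -0.041, 0.999, 0.0]
ft_force: [0.4, -0.9, -1.4]
finger_gap: 0.0127
finger_force: 98.5
t 19.65 pos [0.4249 0.2433 0.0743] yang 94.7 tilt [ 3.e-04  2.e-04 -1.e+00] F [ 0.4  -0.94 -1.41] gap 0.0127 j [ 0.52  0.25 -0.3   1.02 -0.    0.44]
shift [-0.0002 -0.0003  0.0013] yaw 0.0 mod360
```

```bash
python3 -m handwheel '[{"linear":[0,0,0.001],"yaw":0},{"linear":[0,0,0.0015],"yaw":0},{"linear":[0,0,0.0015],"yaw":0}]'|grep -E 'pos|ft'; python3 -m handwheel '[{"linear":[0,0,0.0015],"yaw":0},{"linear":[0,0,0.0015],"yaw":0},{"linear":[0,0,0.0015],"yaw":0},{"linear":[0,0,0.0015],"yaw":0}]' 0.045 40 | grep -E 'pos|ft|gap'; python3 -m handwheel '[{"linear":[0,0,-0.02],"yaw":0},{"linear":[0,0,-0.06],"yaw":0},{"linear":[0,0,-0.1],"yaw":0},{"linear":[0,0,-0.125],"yaw":0},{"linear":[0,0,-0.125],"yaw":0}]' |grep -E 'pos|ft|gap'
python3 to.py 0.5024 -0.2671 0.2 -97
```

```text
position: [0.425, 0.2433, 0.073]
ft_force: [-2.1, -1.5, 4.8]
position: [0.4247, 0.2432, 0.0711]
ft_force: [-0.5, -0.4, -0.0]
finger_gap: 0.0451
position: [0.4257, 0.2438, 0.1977]
ft_force: [0.6, 0.0, -0.7]
finger_gap: 0.0451
t 21.15 pos [0.4257 0.2438 0.1977] yang 94.7 tilt [ 0.0027  0.0016 -1.    ] F [ 0.58  0.02 -0.75] gap 0.0451 j [ 0.52  0.19 -0.05  1.32  0.    0.44]
shift [-0.0346 -0.5154 -0.0029] yaw 191.7 mod360
```

```bash
python3 -m handwheel '[{"linear":[-0.002,-0.025,0],"yaw":2},{"linear":[-0.005,-0.075,0],"yaw":4},{"linear":[-0.008,-0.125,0],"yaw":6},{"linear":[-0.012,-0.175,0],"yaw":8},{"linear":[-0.015,-0.225,0],"yaw":10},{"linear":[-0.019,-0.275,0],"yaw":11.7},{"linear":[-0.022,-0.325,0],"yaw":11.7},{"linear":[-0.025,-0.375,0],"yaw":11.7},{"linear":[-0.028,-0.425,0],"yaw":11.7},{"linear":[-0.031,-0.47,0.02],"yaw":11.7},{"linear":[-0.0328,-0.5154,0.05],"yaw":11.7},{"linear":[-0.0328,-0.5154,0.07],"yaw":11.7}]' 0.022 25 >/dev/null
python3 -m handwheel '[{"linear":[0,0,0],"yaw":0},{"linear":[0,0,0],"yaw":0},{"linear":[0,0,0],"yaw":0}]'|grep -E gap
python3 to.py 0.5004 -0.2669 0.09 83
```

```text
finger_gap: 0.0222
t 23.02 pos [ 0.5002 -0.2675  0.1271] yang 83.05 tilt [ 1.3e-03 -7.0e-04 -1.0e+00] F [ 0.75 -0.8   0.43] gap 0.0222 j [-0.49  0.37  0.01  1.21  0.   -0.37]
shift [-0.      0.0007  0.0371] yaw 0.0 mod360
```

```bash
python3 -m handwheel '[{"linear":[0,0.0005,0.025],"yaw":0},{"linear":[0,0.0005,0.045],"yaw":0},{"linear":[0,0.0005,0.055],"yaw":0},{"linear":[0,0.0005,0.055],"yaw":0}]' >/dev/null; python3 to.py 0.5004 -0.2669 0.05 83; python3 -m handwheel '[{"linear":[0,0,0.006],"yaw":0},{"linear":[0,0,0.012],"yaw":0},{"linear":[0,0,0.017],"yaw":0},{"linear":[0,0,0.02],"yaw":0},{"linear":[0,0,0.02],"yaw":0}]' >/dev/null; python3 to.py 0.5004 -0.2669 0.05 83
```

```text
t 23.52 pos [ 0.4998 -0.2671  0.0712] yang 83.02 tilt [-2.e-04  1.e-04 -1.e+00] F [0.34 0.67 0.43] gap 0.0217 j [-0.49  0.4  -0.09  1.08  0.   -0.37]
shift [-0.0006  0.0002  0.0212] yaw 0.0 mod360
t 24.15 pos [ 0.4996 -0.2672  0.0509] yang 83.0 tilt [-3.e-04  2.e-04 -1.e+00] F [0.39 0.03 0.51] gap 0.0216 j [-0.49  0.41 -0.13  1.03  0.   -0.37]
shift [-0.0007  0.0004  0.0009] yaw 0.0 mod360
```

Clear of everything. I'll close gently.

```bash
python3 -m handwheel '[{"linear":[0,0,0],"yaw":0},{"linear":[0,0,0],"yaw":0},{"linear":[0,0,0],"yaw":0},{"linear":[0,0,0],"yaw":0}]' 0.0 30; python3 -m handwheel '[{"linear":[0,0,-0.003],"yaw":0},{"linear":[0,0,-0.006],"yaw":0},{"linear":[0,0,-0.012],"yaw":0},{"linear":[0,0,-0.02],"yaw":0},{"linear":[0,0,-0.03],"yaw":0},{"linear":[0,0,-0.03],"yaw":0}]' - 45; python3 to.py 0.4506 0.1333 0.13 94.6
```

```text
time_s: 24.65
position: [0.4998, -0.2673, 0.0511]
tool_rot: [0.0, 0.061, 0.998, 0.0]
ft_force: [-0.1, 0.3, 0.7]
finger_gap: -0.0001
finger_force: 0.0
time_s: 25.4
position: [0.5003, -0.2676, 0.0822]
tool_rot: [0.001, 0.061, 0.998, -0.0]
ft_force: [0.4, 0.0, -0.8]
finger_gap: 0.0
finger_force: 0.0
t 25.4 pos [ 0.5003 -0.2676  0.0822] yang 83.0 tilt [ 1.4e-03 -8.0e-04 -1.0e+00] F [ 0.35  0.05 -0.8 ] gap 0.0 j [-0.49  0.39 -0.08  1.1  -0.   -0.37]
shift [ 0.0982  0.3918 -0.0482] yaw -11.6 mod360
```

The fingers met nothing. I'll move aside and look.

```bash
python3 -m handwheel '[{"linear":[0,0,-0.02],"yaw":0},{"linear":[0,0.04,-0.05],"yaw":0},{"linear":[0,0.09,-0.05],"yaw":0},{"linear":[0,0.14,-0.05],"yaw":0},{"linear":[0,0.19,-0.05],"yaw":0},{"linear":[0,0.24,-0.05],"yaw":0},{"linear":[0,0.29,-0.05],"yaw":0},{"linear":[0,0.34,-0.05],"yaw":0}]' 0.022 30|grep pos
python3 - <<'E'
from h import *
t=cams.grab_frame('top')[:,:,::-1];s=cams.grab_frame('scene')[:,:,::-1];cv2.imwrite('pics/top3.png',t);cv2.imwrite('pics/scene3.png',s)
old=cv2.imread('pics/top0.png');t2=cv2.imread('pics/top2.png')
c=lambda i:cv2.resize(i[225:260,410:440],(260,303),interpolation=4)
o=np.array([370,170]);k=5;b=cv2.resize(s[170:230,370:430],(300,300),interpolation=4)
g=np.array([.5024,-.2671,0])
for z,col in ((58,(0,0,255)),(69,(0,255,0))):
    P=R.from_euler('z',-97,degrees=True).apply(np.array([(-6,-13.5,z),(6,-13.5,z),(6,9.5,z),(-6,9.5,z)])/1e3)+g
    cv2.polylines(b,[((proj('scene',P)-o+.5)*k).astype(int).reshape(-1,1,2)],True,col,1)
row1=np.hstack([c(old),c(t2),c(t)]);l=cv2.resize(s[170:230,370:430],(300,300),interpolation=4)
row2=np.hstack([l,b,np.zeros((300,180,3),np.uint8)])[:297]
cv2.imwrite('pics/chk3.png',np.vstack([row1,row2.astype(np.uint8)]))
E
```

```text
position: [0.5411, 0.0718, 0.131]
```

View pics/chk3.png

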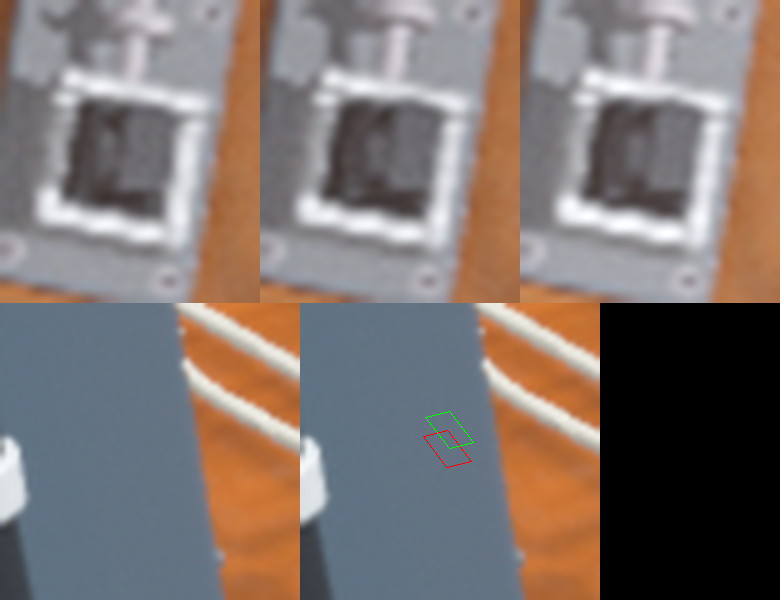

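Top crops 2 and 3 are identical and both show the link up, so it hasn't moved. The earlier lift picture suggested the fingertips sit higher than the reported TCP. I'll check by projecting the start TCP into the first pictures, where the fingertips were at about (573,188) in scene0 and (538,412)–(572,440) in top0.

```bash
python3 - <<'E'
from h import *
for z in (0,.02,.04,.06):
    print(z,proj('scene',[.2191,-.4493,.194+z]).round(1),proj('top',[.2191,-.4493,.194+z]).round(1))
# edge of dark gripper in scene0: lowest dark rows near there
s=cv2.imread('pics/scene0.png');g=s.max(2)[170:200,560:600]
print((g<75).astype(int).sum(1).tolist())
for r in range(8,26,2): print(170+r,''.join('#' if v<75 else '+' if v<110 else '.' for v in g[r]))
# now: gripper in scene3/top3
P=[.5411,.0718,.131]
print(proj('scene',P),proj('top',P))
E
python3 to.py 0.5 -0.267 0.15 83
```

```text
0 [[570.7 198.3]] [[548.7 397.8]]
0.02 [[573.8 190. ]] [[554.9 399.7]]
0.04 [[577.  181.5]] [[561.6 401.7]]
0.06 [[580.2 172.8]] [[568.6 403.8]]
[15, 17, 17, 17, 14, 12, 11, 11, 9, 8, 9, 8, 8, 8, 8, 8, 8, 8, 7, 3, 0, 0, 0, 0, 1, 3, 5, 8, 10, 13]
178 .........+#########++...................
180 .........#########+.....................
182 ........+########+......................
184 .......+########+.......................
186 .......########+........................
188 ......++#######+........................
190 ...........++++.........................
192 ........................................
194 .....................................++#
[[248.34267508 211.39667419]] [[265.2546358  200.95300261]]
t 26.5 pos [0.5413 0.0742 0.1308] yang 83.24 tilt [-1.e-04  9.e-04 -1.e+00] F [ 0.02 -1.28 -0.04] gap 0.0219 j [ 0.14  0.33 -0.04  1.2   0.    0.25]
shift [ 0.0008 -0.3437 -0.0195] yaw 0.2 mod360
```

```bash
python3 - <<'E'
from h import *
s=cv2.imread('pics/scene3.png')
g=s.max(2)[165:225,222:275]
for r in range(0,60,2): print(165+r,''.join('#' if v<60 else '+' if v<110 else '-' if v<160 else '.' for v in g[r]))
for z in (0,.01,.02,.03): print(z,proj('scene',[.5411,.0725,.131+z]).round(1))
E
```

```text
165 +++++++++++++++++++++++++++++++++++++++++++++++++++++
167 +++++++++++++++++++++++++++++++++++++++++++++++++++++
169 +++++++++++++++++++++++++++++++++++++++++++++++++++++
171 +++++++++++++++++++++++++++++++++++++++++++++++++++++
173 +++++++++++++++++++++++++++++++++++++++++++++++++++++
175 +++++++++++++++++++++++++++++++++++++++++++++++++++++
177 +++++++++++++++++++++++++++++++++++++++++++++++++++++
179 +++++++++++++++++++++++++++++++++++++++++++++++++++++
181 +++++++++++++++++++++++++++++++++++++++++++++++++++++
183 +++++++++++++++++++++++++++++++++++++++++++++++++++++
185 +++++++++++++++++++++++++++++++++++++++++++++++++++++
187 +++++++++++++++++++++++++++++++++++++++++++++++++++++
189 +++++++++++++++++++++++++++++++++++++++++++++++++++++
191 +++++++++++++++++++++++++++++++++++++++++++++++++++++
193 +++++++++++++++++++++++++++++++++++++++++++++++++++++
195 +++++++++++++++++++++++++++++++++++++++++++++++++++++
197 +++++++++++++++++++++++++++++++++++++++++++++++++++++
199 -++++++++++++++++++++++++++++++++++++++++++++++++++++
201 -++++++++++++++++++++++++++++++++++++++++++++++++++++
203 .-+++++++++++++++++++++++++++++++++++++++++++++++++++
205 .--++++++++++++++++++++++++++++++++++++++++++++++++++
207 ..-++++++++++++++++++++++++++++++++++++++++++++++++++
209 ...-+++++++++++++++++++++++++++++++++++++++++++++++++
211 ...-+++++++++++++++++++++++++++++++++++++++++++++++++
213 ....-++++++++++++++++++++++++++++++++++++++++++++++++
215 .....-+++++++++++++++++++++++++++++++++++++++++++++++
217 .....-+++++++++++++++++++++++++++++++++++++++++++++++
219 .....--++++++++++++++++++++++++++++++++++++++++++++++
221 ......-++++++++++++++++++++++++++++++++++++++++++++++
223 .......-+++++++++++++++++++++++++++++++++++++++++++++
0 [[248.  211.5]]
0.01 [[247.6 207.7]]
0.02 [[247.2 203.8]]
0.03 [[246.7 199.9]]
```

```bash
python3 - <<'E'
from h import *
y=np.array([.438,-.899,0])
for dz in (0,.013,.02,.03):
  for k in (-.05,.05):
    print(dz,k,proj('scene',np.array([.2191,-.4493,.194+dz])+k*y).round(1),proj('top',np.array([.2191,-.4493,.194+dz])+k*y).round(1))
t=cv2.imread('pics/top0.png').max(2)[385:450,525:600]
for r in range(0,65,2): print(385+r,''.join('#' if v<75 else '+' if v<110 else '.' for v in t[r]))
g=cv2.imread('pics/scene0.png').max(2)[130:200,555:640]
for r in range(0,66,2): print(130+r,''.join('#' if v<75 else '+' if v<110 else '.' for v in g[r]))
E
```

```text
0 -0.05 [[561.5 212.7]] [[521.9 409.2]]
0 0.05 [[579.6 184.6]] [[575.2 386.4]]
0.013 -0.05 [[563.4 207.3]] [[525.5 410.6]]
0.013 0.05 [[581.6 179.3]] [[579.7 387.4]]
0.02 -0.05 [[564.5 204.3]] [[527.4 411.4]]
0.02 0.05 [[582.7 176.4]] [[582.2 388. ]]
0.03 -0.05 [[566.1 200.1]] [[530.3 412.6]]
0.03 0.05 [[584.2 172.2]] [[585.8 388.8]]
385 ................................................................+++........
387 ...............................................................#########+++
389 ................................................................###########
391 .................................................................##########
393 ..................................................................#########
395 ...................................................................########
397 ..................................................................+########
399 .................................................................##########
401 ..............................................................+############
403 ........................................
[... 4145 characters left out ...]
########+....................................................+########
182 .............+########+................................................++############
184 ............+########+............................................+##################
186 ............########+........................................++######################
188 ...........++#######+...................................++##########################+
190 ................++++................................++#########################++....
192 ...............................................++##########################+.........
194 ..........................................++###########################+.............
```

The check settles it. At the start the near fingertip showed at scene (570,189) and top (536,413). That matches a real fingertip about 55 mm above the reported TCP when open, so about 40 mm when shut. The lift picture agrees, with the grip high on the handle. The fingers are therefore shorter than the stated frame, and I have to go lower, checking force as I go.

```bash
python3 -m handwheel '[{"linear":[0,-0.04,-0.02],"yaw":0},{"linear":[0,-0.09,-0.02],"yaw":0},{"linear":[0,-0.14,-0.02],"yaw":0},{"linear":[0,-0.19,-0.02],"yaw":0},{"linear":[0,-0.24,-0.02],"yaw":0},{"linear":[0,-0.29,-0.02],"yaw":0},{"linear":[0,-0.33,0],"yaw":0},{"linear":[0,-0.3437,0.04],"yaw":0.2},{"linear":[0.0005,-0.3437,0.08],"yaw":0.2},{"linear":[0.0005,-0.3437,0.085],"yaw":0.2},{"linear":[0.0005,-0.3437,0.085],"yaw":0.2}]' 0.024 25 >/dev/null; python3 to.py 0.5004 -0.2669 0.025 83
```

```text
t 27.88 pos [ 0.499  -0.2711  0.0471] yang 82.81 tilt [ 4.e-04 -3.e-04 -1.e+00] F [1.03 0.27 0.55] gap 0.024 j [-0.5   0.42 -0.13  1.02 -0.   -0.37]
shift [-0.0008  0.0043  0.0221] yaw -0.2 mod360
```

```bash
python3 -m handwheel '[{"linear":[-0.0005,0.003,0],"yaw":0},{"linear":[-0.0005,0.003,0],"yaw":0},{"linear":[-0.0005,0.003,0],"yaw":0}]' >/dev/null; python3 to.py 0.5004 -0.2669 0.03 83
```

```text
t 28.25 pos [ 0.5001 -0.268   0.0467] yang 82.82 tilt [ 8.e-04 -5.e-04 -1.e+00] F [ 0.07 -0.02  0.48] gap 0.0241 j [-0.49  0.42 -0.13  1.02 -0.   -0.37]
shift [-0.0002  0.0011  0.0167] yaw -0.2 mod360
```

```bash
python3 -m handwheel '[{"linear":[0,0.001,0.006],"yaw":0},{"linear":[0,0.001,0.012],"yaw":0},{"linear":[0,0.001,0.017],"yaw":0},{"linear":[0,0.001,0.019],"yaw":0},{"linear":[0,0.001,0.019],"yaw":0}]' >/dev/null; python3 to.py 0.5004 -0.2669 0.025 83;  python3 -m handwheel '[{"linear":[0,0,0.003],"yaw":0},{"linear":[0,0,0.006],"yaw":0},{"linear":[0,0,0.006],"yaw":0}]' >/dev/null; python3 to.py 0.5004 -0.2669 0.02 83
```

```text
t 28.88 pos [ 0.4997 -0.267   0.0269] yang 82.8 tilt [-3.e-04  1.e-04 -1.e+00] F [ 0.75 -0.12 -0.11] gap 0.0242 j [-0.49  0.43 -0.16  0.98 -0.   -0.36]
shift [-0.0007  0.0002  0.0019] yaw -0.2 mod360
t 29.25 pos [ 0.4996 -0.2669  0.0209] yang 82.8 tilt [-3.e-04  2.e-04 -1.e+00] F [ 0.87  0.18 -0.22] gap 0.0242 j [-0.49  0.44 -0.17  0.96  0.   -0.36]
shift [-0.0008  0.0001  0.0009] yaw -0.2 mod360
```

Still free at 0.021. I'll try a gentle close.

```bash
python3 -m handwheel '[{"linear":[0,0,0],"yaw":0},{"linear":[0,0,0],"yaw":0},{"linear":[0,0,0],"yaw":0}]' 0.0 22
```

```text
time_s: 29.62
position: [0.4998, -0.2671, 0.0211]
tool_rot: [-0.0, 0.063, 0.998, -0.0]
ft_force: [-0.4, -2.0, -0.3]
finger_gap: 0.0108
finger_force: 24.6
```

```bash
python3 -m handwheel '[{"linear":[0,0,0],"yaw":0},{"linear":[0,0,0],"yaw":0},{"linear":[0,0,0.002],"yaw":0},{"linear":[0,0,0.004],"yaw":0},{"linear":[0,0,0.004],"yaw":0}]' 0.022|grep -E "pos|ft|gap"; python3 -m handwheel '[{"linear":[0,0,0],"yaw":0},{"linear":[0,0,0],"yaw":0},{"linear":[0,0,0],"yaw":0}]' 0.0 25
```

```text
position: [0.4996, -0.2669, 0.0169]
ft_force: [0.5, -0.6, -0.4]
finger_gap: 0.0219
time_s: 30.62
position: [0.4998, -0.2671, 0.0171]
tool_rot: [-0.0, 0.063, 0.998, -0.0]
ft_force: [-0.2, -1.3, -1.3]
finger_gap: 0.0111
finger_force: 26.0
```

```bash
python3 -m handwheel '[{"linear":[0,0,0],"yaw":0},{"linear":[0,0,-0.003],"yaw":0},{"linear":[0,0,-0.006],"yaw":0},{"linear":[0,0,-0.01],"yaw":0},{"linear":[0,0,-0.02],"yaw":0},{"linear":[0,0,-0.04],"yaw":0},{"linear":[0,0,-0.08],"yaw":0},{"linear":[0,0,-0.12],"yaw":0},{"linear":[0,0,-0.12],"yaw":0}]' 0.0 60; python3 to.py 0.4506 0.1333 0.12 94.6
python3 - <<'E'
from h import *
# tray pose from first top picture: region centre, against rim plane
im=cams.grab_frame('top')
for d in models.regions_of('top','parts_tray')[:1]:
    m=d['pixels'].astype(np.uint8);r=cv2.minAreaRect(cv2.findNonZero(m));print(d['confidence'],d['bbox'],r)
    for z in (.0,.016):
        b=back('top',cv2.boxPoints(r),z);print(z,b[:,:2].round(4).tolist(),b.mean(0),np.linalg.norm(b[1]-b[0]),np.linalg.norm(b[2]-b[1]))
print([(d['bbox'],d['confidence']) for d in models.find_in('top','fork_tool')])
E
```

```text
time_s: 31.75
position: [0.5015, -0.2679, 0.1409]
tool_rot: [0.003, 0.063, 0.998, -0.001]
ft_force: [-1.0, -0.2, -0.9]
finger_gap: 0.0104
finger_force: 61.2
t 31.75 pos [ 0.5015 -0.2679  0.1409] yang 82.8 tilt [ 0.0051 -0.0027 -1.    ] F [-0.97 -0.22 -0.91] gap 0.0104 j [-0.49  0.36  0.03  1.24  0.   -0.36]
shift [0.1009 0.3917 0.0196] yaw -11.8 mod360
0.74 [221.7, 238.1, 35.1, 33.4] ((239.93191528320312, 253.58950805664062), (30.75249671936035, 30.62773895263672), 3.5763344764709473)
0.0 [[0.4165, 0.1691], [0.4863, 0.1735], [0.4874, 0.1036], [0.4178, 0.1001]] [0.4519994  0.13659137 0.        ] 0.0698846377464134 0.06996440902009553
0.016 [[0.4146, 0.1653], [0.4832, 0.1696], [0.4843, 0.1008], [0.4158, 0.0975]] [0.44949815 0.13330275 0.016     ] 0.06872260940764921 0.06880105425990843
[([190.5, 210.7, 20.3, 16.1], 0.79), ([168.3, 245.7, 20.4, 20.2], 0.58)]
```

```bash
python3 -m handwheel '[{"linear":[0.005,0.02,0],"yaw":0},{"linear":[0.015,0.06,0],"yaw":0},{"linear":[0.027,0.105,0],"yaw":0},{"linear":[0.039,0.15,0],"yaw":0},{"linear":[0.05,0.195,0],"yaw":0},{"linear":[0.062,0.24,0],"yaw":0},{"linear":[0.073,0.285,0],"yaw":0},{"linear":[0.085,0.33,0],"yaw":0},{"linear":[0.095,0.37,0],"yaw":0},{"linear":[0.1009,0.3917,0],"yaw":0},{"linear":[0.1009,0.3917,0],"yaw":0},{"linear":[0.1009,0.3917,0],"yaw":0}]' >/dev/null; python3 to.py 0.45 0.1335 0.012 82.8
python3 - <<'E'
from h import *
cams.grab_frame('scene');p=manip.get_state()['position']
for d in models.regions_of('scene','strap_link')[:2]:
    print(d['confidence'],np.round(d['bbox'],1))
print('expect',proj('scene',[p+[0,0,h] for h in (0,.005,.029,.052)]).round(1).tolist())
g=cams.grab_frame('scene').max(2)[200:285,200:275]
for r in range(0,85,3): print(200+r,''.join('#' if v<75 else '+' if v<120 else '.' for v in g[r]))
E
```

```text
t 33.4 pos [0.4481 0.1341 0.1367] yang 82.82 tilt [-8.e-04 -4.e-04 -1.e+00] F [ 0.82 -0.99 -0.96] gap 0.0101 j [ 0.29  0.17 -0.24  1.17 -0.    0.42]
shift [-0.002  -0.0003  0.1247] yaw 0.0 mod360
0.51 [230.1 225.4  20.1  27.5]
expect [[237.2, 248.8], [237.0, 246.9], [235.7, 237.5], [234.5, 228.2]]
200 ++++++++..+###############################+++++++++++++++++++++++++++++++++
203 #+++++++......+############################++++++++++++++++++++++++++++++++
206 ####++++++.........+###########++++########++++++++++++++++++++++++++++++++
209 ############++......+########+.....+########+++++++++++++++++++++++++++++++
212 +###############+++++#########......+########++++++++++++++++++++++++++++++
215 ...++########################+....++#########++++++++++++++++++++++++++++++
218 .......+######################+....+#########++++++++++++++++++++++++++++++
221 ...........+###################+...+##+..+##+.+++++++++++++++++++++++++++++
224 ................+......+####+...+..++##+..+##..++++++++++++++++++++++++++++
227 ........................####+...+##++##+...##+..+++++++++++++++++++++++++++
2
[... 818 characters left out ...]
........................................++++++++++++++++++++
263 ........................................................+++++++++++++++++++
266 ........................................................+++++++++++++++++++
269 .........................................................++++++++++++++++++
272 ..........................................................+++++++++++++++++
275 ...........................................................++++++++++++++++
278 ...........................................................++++++++++++++++
281 ............................................................+++++++++++++++
284 .............................................................++++++++++++++
```

```bash
python3 -m handwheel '[{"linear":[-0.002,-0.001,0.03],"yaw":0},{"linear":[-0.002,-0.002,0.07],"yaw":0},{"linear":[-0.002,-0.002,0.1],"yaw":0},{"linear":[-0.002,-0.002,0.12],"yaw":0},{"linear":[-0.002,-0.002,0.127],"yaw":0},{"linear":[-0.002,-0.002,0.13],"yaw":0},{"linear":[-0.002,-0.002,0.13],"yaw":0},{"linear":[-0.002,-0.002,0.13],"yaw":0}]' |grep -E "pos|ft"; python3 -m handwheel '[{"linear":[0,0,0.002],"yaw":0},{"linear":[0,0,0.003],"yaw":0},{"linear":[0,0,0.003],"yaw":0}]'|grep -E "time|pos|ft"
```

```text
position: [0.451, 0.1322, 0.0077]
ft_force: [-0.1, 0.1, -0.5]
time_s: 34.92
position: [0.4505, 0.132, 0.0041]
ft_force: [0.1, -0.1, -0.7]
```

```bash
python3 -m handwheel '[{"linear":[0,0,0.001],"yaw":0},{"linear":[0,0,0.002],"yaw":0},{"linear":[0,0,0.002],"yaw":0},{"linear":[0,0,0.002],"yaw":0}]'|grep -E "time|pos|ft"
```

```text
time_s: 35.42
position: [0.4505, 0.132, 0.0021]
ft_force: [-0.1, 0.1, -0.8]
```

```bash
python3 -m handwheel '[{"linear":[0,0,0.001],"yaw":0},{"linear":[0,0,0.0015],"yaw":0},{"linear":[0,0,0.0015],"yaw":0},{"linear":[0,0,0.0015],"yaw":0}]'|grep -E "time|pos|ft"
```

```text
time_s: 35.92
position: [0.4505, 0.132, 0.0006]
ft_force: [-0.9, -0.3, -1.2]
```

```bash
python3 -m handwheel '[{"linear":[0,0,0.001],"yaw":0},{"linear":[0,0,0.0015],"yaw":0},{"linear":[0,0,0.0015],"yaw":0},{"linear":[0,0,0.0015],"yaw":0}]'|grep -E "time|pos|ft"
```

```text
time_s: 36.42
position: [0.4505, 0.132, -0.0009]
ft_force: [0.2, -0.4, -1.2]
```

```bash
python3 -m handwheel '[{"linear":[0,0,0.001],"yaw":0},{"linear":[0,0,0.001],"yaw":0},{"linear":[0,0,0.001],"yaw":0},{"linear":[0,0,0.001],"yaw":0}]'|grep -E "time|pos|ft"
```

```text
time_s: 36.92
position: [0.4507, 0.132, -0.0016]
ft_force: [-2.0, -1.5, 6.1]
```

Touchdown came at the predicted height. I'll release and retreat.

```bash
python3 -m handwheel '[{"linear":[0,0,-0.0005],"yaw":0},{"linear":[0,0,-0.0005],"yaw":0},{"linear":[0,0,-0.0005],"yaw":0},{"linear":[0,0,-0.0005],"yaw":0}]' 0.03 20|grep -E "time|pos|ft|gap"; python3 -m handwheel '[{"linear":[0,0,-0.01],"yaw":0},{"linear":[0,0,-0.03],"yaw":0},{"linear":[0,0,-0.07],"yaw":0},{"linear":[0,0,-0.12],"yaw":0},{"linear":[0,-0.03,-0.17],"yaw":0},{"linear":[0,-0.08,-0.18],"yaw":0},{"linear":[0,-0.13,-0.18],"yaw":0},{"linear":[0,-0.18,-0.18],"yaw":0},{"linear":[0,-0.23,-0.18],"yaw":0},{"linear":[0,-0.25,-0.18],"yaw":0},{"linear":[0,-0.25,-0.18],"yaw":0}]'|grep -E "time|pos|ft"
python3 - <<'E'
from h import *
for c in('top','scene'):
    im=cams.grab_frame(c)
    for t in ('strap_link','fork_tool','parts_tray','tool_stand'): print(c,t,[(np.round(d['bbox'],1).tolist(),d['confidence']) for d in models.find_in(c,t)][:3])
for c in('top','scene'):
    print(c,proj(c,[[.4505,.132,z] for z in (.003,.027,.05)]).round(1).tolist(), 'tool', proj(c,[[.424,.243,z] for z in (.061,.121)]).round(1).tolist())
im=cams.grab_frame('top').max(2)[235:272,220:260]
for r in range(0,37,2): print(235+r,''.join('#' if v<75 else '+' if v<130 else '-' if v<190 else '.' for v in im[r]))
E
```

```text
time_s: 37.42
position: [0.4505, 0.1321, -0.0014]
ft_force: [0.1, -0.5, 0.4]
finger_gap: 0.0299
time_s: 38.8
position: [0.419, -0.117, 0.1792]
ft_force: [0.3, 0.4, -0.7]
top strap_link [([234.5, 244.4, 14.2, 14.9], 0.51)]
top fork_tool [([188.7, 210.5, 22.1, 17.6], 0.66), ([168.4, 250.6, 21.8, 17.4], 0.52)]
top parts_tray [([226.6, 235.9, 30.2, 33.8], 0.85)]
top tool_stand [([176.2, 249.1, 28.4, 25.1], 0.8)]
scene strap_link [([238.3, 279.3, 13.3, 21.6], 0.6)]
scene fork_tool [([181.0, 251.4, 17.7, 35.6], 0.96), ([184.7, 282.3, 15.9, 35.7], 0.94)]
scene parts_tray [([221.5, 270.4, 45.4, 45.5], 0.68)]
scene tool_stand [([179.9, 300.5, 32.8, 39.7], 0.6)]
top [[241.6, 254.1], [239.6, 252.2], [237.6, 250.4]] tool [[182.8, 257.6], [173.2, 252.8]]
scene [[244.1, 295.3], [243.0, 287.3], [241.9, 279.4]] tool [[191.4, 306.1], [186.4, 284.4]]
235 ----------------------------------------
237 ++-+++++++++++--------------------------
239 ++-+--..-----....--------------------+--
241 --+++--------------------------------+++
243 -----------------.-.--.---------..---+++
245 --++----------.-------....-.-----.------
247 ---+--------...-+++++++++---.-----------
249 ---+----.----.-++++++#++++#+-.------+-++
251 ---+--------.--++++++++++++--.------++++
253 ----..------.-+++++++++++#+-.-.-----++++
255 ----.......---++++++++++++-..-------++++
257 --+-..........--+++++++++-.....-..------
259 --+-.................----......-....-..-
261 --+-..........................--...-----
263 --+-..........................--...-----
265 -++-...........................-..------
267 ---................................-----
269 ------------..---------.--------..------
271 ----------------------------------------
```

```bash
python3 -c "
from workcell import ticket; print(ticket.sign_off())"
```

```text
the job is handed in; nothing more can be done
None
```

I handed the job in at about 39 s: the link popped free with about 8.5 N on the bar, the tool is back in its stand, and the link stands upright in the white tray; the final camera check agrees, but no verdict came back.

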